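Close the gauge-block case without a bang

ROBOT

A 6-joint arm with a two-finger parallel gripper is mounted at the origin on the work surface. World frame = base frame: x ahead of the robot, y to its left, z up, the work surface at z = 0. Lengths are in m, angles in degrees, forces in N, time in s.
With the tool pointing down it reaches from about 0.4 to 0.825 m from the base axis. Payload 7 kg.
Tool frame: the origin (TCP) lies at the very end of the fingers, on their centre line; the grasp point (between the pads) lies 19 mm behind it; z points along the fingers, y is the direction in which the jaws open and shut (so a half turn about z gives the same grasp; the last joint's range is limited). The gripper opens to 88 mm and grips with 3 to 60 N. Pads are 19 mm wide; open, the fingers measure 130 mm over their backs; the gripper's body (78 mm by 193 mm) begins 47 mm behind the grasp point.
Start: joints at [-55.858, 20.546, 0.682, 0, -70.136, -16.507], TCP at [0.204, -0.643, 0.203] pointing down, gripper open.
Joint ranges: [-176.03, 176.03], [-82.01, 121.73], [-58.28, 71.71], [-173.87, 95.51], [-174.79, -0.11], [-173.66, 173.66]. Speed limits (degrees/s): [136.94, 136.94, 172.46, 180, 180, 180].

INTERFACE

Orientations are given as a 3x3 rotation matrix whose columns are the frame's x, y, z axes.
In Python, from plant import observe, capture, camera_params, finish_job gives the robot as it stands.
- The arm moves only by the tool send_rows, never from a script. Its argument "steps" is a list of rows, each a list of 3 entries, a list of its own where there are three numbers: the shift along the tool's x, y, z in cm, then the turn, a rotation vector about the tool's x, y, z in rad, then the finger opening in cm, from 0 to 8.76. A call has 1 to 20 rows; each row shifts and turns the commanded pose from where the row before left it, along the tool's axes as they then stand; what a row does not reach is not made up. A row lasts 1/12 s, in which the tool goes at most 41.7 mm and 7.16 degrees, less where a joint would pass 70% of its speed; a pose out of reach is approached as far as the arm can. A call with a gripper value outside its range is refused whole. The fingers move at their own pace and stop on an object; "squeeze" is the grip in N (left out, the last holds). Time passes only in rows, so rows that do not move let the fingers close. It gives the time, the measured TCP pose, the force and the opening at its end, in the units of the state.
- observe(): the state, without advancing time (a new reading comes with each control period).
- capture(name): name is "scene" or "top"; returns the picture (420x560x3 uint8, red, green, blue); there is no depth.
- camera_params(name): a dict with "fx", "fy", "cx", "cy" (pixels), "D" ([k1, k2, p1, p2, k3] as OpenCV has them; the pictures are not rectified), "R" (3x3) and "t" (3): a world point X has camera coordinates R X + t. Camera axes: x right, y down, z forward; pixel columns grow to the right and rows downward; lengths in m; the calibration is good to about 2 mm. A picture is of the moment at which its call begins. camera_params takes no time and is no camera call.
- finish_job(): hands the job in, once; it reports no verdict.
The state is a dict: "clock": time; "qpos": joint angles; "qd": joint speeds; "joint_torque": joint torques, N m; "ee_pos": TCP position; "eef_rot": TCP orientation; "contact_force": force on the tool from outside, world axes, zero at the start; "torque": the same for the moment, N m; "finger_gap": finger opening in m.
Only numpy, scipy, OpenCV 4.12 (cv2) and the standard library are available. Lean on these libraries where they do the work, as an engineer would, in place of code of your own. Each camera call takes 0.05 s, during which the arm holds its last target.

TASK

Close the lid of the gauge-block case, which stands open leaning back on its hinge: tip it forward past upright so that it leaves the hand and begins to fall by itself, catch it on a finger from underneath before it is half-way down, and lower it gently until it is fully shut, with no bang. Never grip or pinch the lid, and leave the oil can, screwdriver, square and dial gauge beside the case where they are.

Things in the scene. Friction and masses are not known exactly. Their poses are not given: they have to be found in the camera images.
- case: Dark wooden gauge-block case fixed on the bench, holding rows of steel blocks in a pale insert: 130 mm deep (its x), 240 mm wide (its y), 66 mm high without the lid. Origin at the centre of its underside; its x axis points from the front (the lip side) to the hinge side, z up; the case stands turned so that its lip faces more or less to the robot's right (-y).
- lid_hinge (a point): Middle of the hinge axis, at the top of the case's rear face: 65 mm along the case's +x from its origin, 66 mm up. The axis runs along the case's y. Fixed to the case.
- lid_lip (a point): Middle of the lower (inner) edge of the lid's front, the finger lip. The lid is a flat wooden board 152 mm from hinge to lip, 240 mm wide and 14 mm thick, its inner face in the plane through the hinge axis, green-lined inside. Shut, the lip overhangs the case front by 22 mm, 66 mm above the bench, so that a finger can stay under it until it is shut. This point's axes are the lid's: x from the lip to the hinge, z out of the outer face.
- lid (a joint): Lid angle in rad: 0 shut (lid level on the case), 1.57 upright, 1.85 leaning back on its stop, where it starts. About 0.45 kg; its point of balance is at 1.48, and below that it falls forward. The hinge is damped but holds the lid nowhere: let go at 1.40 it falls slowly at first, takes roughly 2 s to come half-way down (0.75) and 1 s more to land, still moving at about 1 rad/s, which is a bang.
- oil_can: Small red oil can with a conical top and thin spout, 60 mm across, 115 mm high, standing; origin at the centre of its base. Not to be moved.
- screwdriver: Screwdriver with an orange handle, 180 mm long, lying on the bench along its x axis; origin on the bench under its middle. Not to be moved.
- square: Machinist's steel try square lying flat: stock 90 x 16 x 16 mm along its x, blade 80 mm along its y; origin on the bench near its middle. Not to be moved.
- dial_gauge: Round dial gauge lying on its back, white face, 56 mm across, 20 mm high, with a stem reaching 72 mm along its -x; origin at the centre of its underside. Not to be moved.

How it is judged (in metres and radians):
On the way, in this order (a step that is already met when the one before it is completed fails the run):
1. the lid is past its balance, off the fingers and falling by itself (value of joint lid between 0.75 and 1.46 rad and velocity of joint lid below -0.02 rad/s and contact force between the fingers and lid_inner_face below 0.05 N and contact force between the fingers and lid_outer_face below 0.05 N), for 0.05 s.
2. a finger has caught the lid from underneath before it is half-way down (value of joint lid between 0.72 and 1.45 rad and contact force between the fingers and lid_inner_face above 0.25 N and velocity of joint lid above -0.35 rad/s), for 0.2 s.
3. the lid is shut (value of joint lid below 0.02 rad), for 0.2 s.
At the end, for the whole second after the job is handed in: The lid lies fully shut (within 0.02 rad, 3 mm at the lip) and still, and the four things beside the case are within 12 mm of where they stood (value of joint lid below 0.02 rad and velocity of joint lid between -0.05 and 0.05 rad/s and distance of each of oil_can, screwdriver, square, dial_gauge from where it was at the start of the episode below 0.012 m); the robot touches nothing.
It fails at once if the lid comes down with a bang: faster than 0.5 rad/s between 0.35 rad and the last 0.03 rad (5 mm at the lip) of its travel (value of joint lid between 0.03 and 0.35 rad and velocity of joint lid below -0.5 rad/s).
It fails at once if the lid is pinched: fingers press both its faces at once with more than 1.5 N (contact force between the fingers and lid_inner_face above 1.5 N and contact force between the fingers and lid_outer_face above 1.5 N).
It fails at once if a thing beside the case is moved, tipped or lifted (distance of any of oil_can, screwdriver, square, dial_gauge from where it was at the start of the episode above 0.012 m).
It also fails if it takes over 53 s, if anything falls off the work surface, if the arm or the gripper's body presses on something with over 40 N, if the wrist force passes 120 N, or if a joint passes its speed limit or range.

## Working session

There is one attempt and no reset: what is moved stays moved. The work goes in short steps, Python scripts to look and compute and a tool call to move; the robot and the scene stay as the last step left them, time stands still between calls to the robot, and variables do not carry over. Pictures are saved under pics/ and viewed, and the job is handed in when it is done.

Besides the shell and the picture viewer there is one more tool, called by a JSON object that holds its "method" and its "body", one argument or row to a line. send_rows: Moves the arm, as the interface text tells. Its arguments: {"type":"object","properties":{"steps":{"type":"array"},"squeeze":{"type":"number"}},"required":["steps"]}

```bash
ls; mkdir -p pics
python3 - <<'E'
from plant import *
import cv2,numpy as np
s=observe();print(s)
for n in("scene","top"):
    im=capture(n);cv2.imwrite(f"pics/{n}0.png",im[:,:,::-1]);p=camera_params(n);print(n,p)
E
```

```text
pics
{'clock': 0.0, 'qpos': array([-5.58598889e+01,  2.05901813e+01,  6.34523458e-01, -1.85284916e-02,
       -7.01347965e+01, -1.65067436e+01]), 'qd': array([-0.06983846,  0.03201456,  0.11467974,  0.08975039,  0.0160184 ,
       -0.05503444]), 'joint_torque': array([ 1.49039308e-03, -5.82712018e+01,  2.93055385e+01,  6.99716359e+00,
        6.83041246e-03, -1.23744012e-04]), 'ee_pos': array([ 0.20428361, -0.64280994,  0.20234756]), 'eef_rot': array([[-9.53047719e-01, -3.02819488e-01, -6.34273685e-04],
       [-3.02820111e-01,  9.53046587e-01,  1.47733526e-03],
       [ 1.57126465e-04,  1.60004183e-03, -9.99998708e-01]]), 'contact_force': array([-0.36269337,  0.41626546, -0.46535887]), 'torque': array([ 0.00623262, -0.01688578, -0.02269963]), 'finger_gap': 0.0875732449202452}
scene {'fx': 528.4333926801532, 'fy': 528.4333926801532, 'cx': 285.4760663964963, 'cy': 214.58509866922324, 'D': array([-0.04539793,  0.        ,  0.        ,  0.        ,  0.        ]), 'R': array([[-0.27271755,  0.9620936 ,  0.00101773],
       [ 0.79822662,  0.22685767, -0.55800525],
       [-0.53708416, -0.15136545, -0.8298368 ]]), 't': array([ 0.10063035, -0.47467425,  1.65340762])}
top {'fx': 405.4473293927629, 'fy': 405.4473293927629, 'cx': 276.816249689695, 'cy': 209.13147979135687, 'D': array([-0.07678618,  0.        ,  0.        ,  0.        ,  0.        ]), 'R': array([[-0.0141826 , -0.99989755,  0.00193692],
       [-0.99655298,  0.01397676, -0.08177293],
       [ 0.08173748, -0.00309   , -0.9966491 ]]), 't': array([0.05451023, 0.63502294, 0.77684787])}
```

View pics/scene0.png

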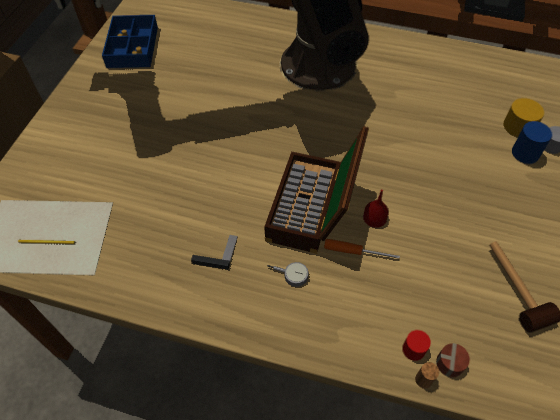

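View pics/top0.png

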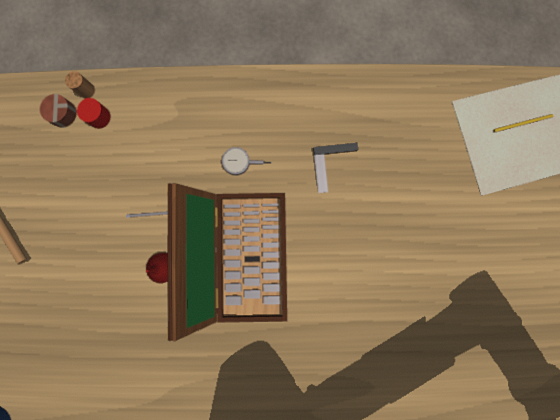

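Run:
```python
import cv2
a=cv2.imread("pics/top0.png")[170:350,130:310];cv2.imwrite("pics/topc.png",cv2.resize(a,None,fx=3.3,fy=3.3,interpolation=cv2.INTER_CUBIC))
a=cv2.imread("pics/scene0.png")[115:285,180:410];cv2.imwrite("pics/scc.png",cv2.resize(a,None,fx=3.4,fy=3.4,interpolation=cv2.INTER_CUBIC))
```

```text
(no output)
```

View pics/topc.png

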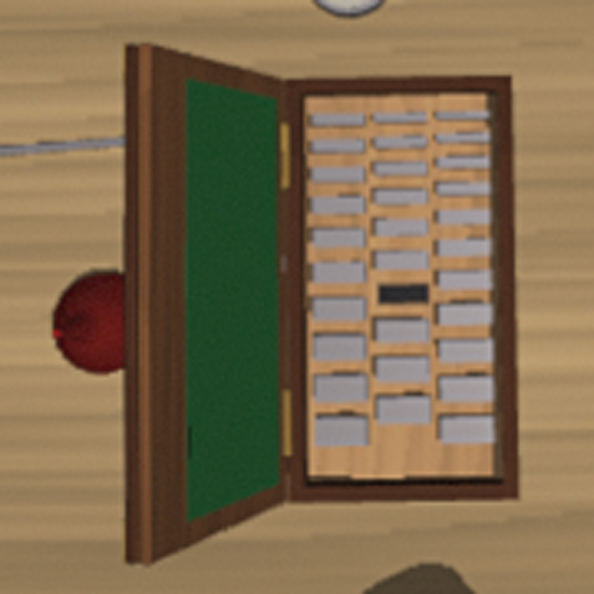

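View pics/scc.png

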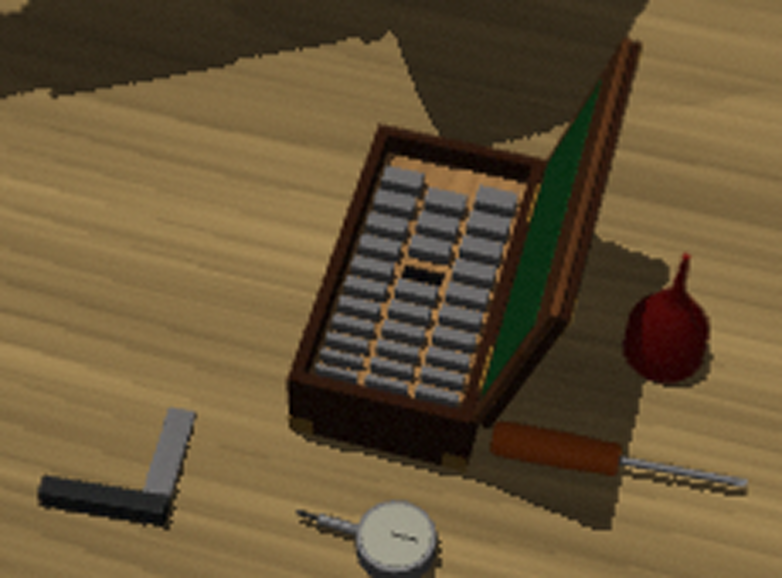

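```bash
cat > h.py <<'E'
import numpy as np,cv2
from plant import camera_params
def proj(n,X):
    p=camera_params(n);K=np.array([[p['fx'],0,p['cx']],[0,p['fy'],p['cy']],[0,0,1]])
    return cv2.projectPoints(np.float64(X).reshape(-1,1,3),cv2.Rodrigues(p['R'])[0],p['t'],K,p['D'])[0].reshape(-1,2)
def ray(n,uv,z):
    p=camera_params(n);K=np.array([[p['fx'],0,p['cx']],[0,p['fy'],p['cy']],[0,0,1]])
    q=cv2.undistortPoints(np.float64(uv).reshape(-1,1,2),K,p['D']).reshape(-1,2)
    d=np.c_[q,np.ones(len(q))]@p['R'];c=-p['R'].T@p['t'];z=np.broadcast_to(z,len(q))
    return c+d*((z-c[2])/d[:,2])[:,None]
E
python3 - <<'E'
from h import *
from scipy.optimize import least_squares
T=(np.array([[511,77],[518,498],[152,45],[152,562]])+.5)/3.3-.5+[130,170]
S=(np.array([[290,380],[380,127],[475,412],[622,40],[553,318]])+.5)/3.4-.5+[180,115]
def pts(v):
    x,y,w,th=v
    R=cv2.Rodrigues(np.array([0,0,w]))[0]
    f=lambda q:np.array(q)@R.T+[x,y,0]
    lx=.065-.152*np.cos(th);lz=.066+.152*np.sin(th)
    fr,fn=[-.065,-.12,.066],[-.065,.12,.066]
    l1,l2=[lx,-.12,lz],[lx,.12,lz]
    return f([fr,fn,l1,l2]),f([fr,fn,[.065,-.12,.066],l2,l1])
def res(v):
    a,b=pts(v);return np.r_[(proj("top",a)-T).ravel(),(proj("scene",b)-S).ravel()]
r=least_squares(res,[.55,-.05,1.57,1.85]);print(r.x,r.fun.round(1))
for k in ([.55,-.05,1.57,1.85],):pass
r2=least_squares(lambda v:res([*v,1.85]),r.x[:3]);print(r2.x,r2.cost,r.cost)
print(ray("top",[[285,193],[287,320]],.066))
# clutter
off=lambda l:(np.array(l)+.5)/3.4-.5+[180,115]
print("can spout tip,base", ray("scene",off([[687,255],[668,380]]),[.115,0]))
print("driver",ray("scene",off([[495,440],[620,460],[745,488]]),0.012))
print("square",ray("scene",off([[40,490],[168,515],[180,410]]),0.012))
print("dial",ray("scene",off([[397,540],[300,515]]),0.015))
E
```

```text
[0.5447312  0.09628301 1.57546851 1.84247516] [-0.6 -1.2 -0.1  0.2 -1.3 -1.2 -0.8  1.2 -0.8 -0.5 -0.4 -1.3 -1.2  2.9
  0.3 -2.2 -1.3 -1.8]
[0.54470192 0.09570913 1.57574845] 14.922633381709243 14.598915322970766
[[0.66277456 0.02979471 0.066     ]
 [0.42636511 0.02975058 0.066     ]]
can spout tip,base [[0.52299918 0.27768023 0.115     ]
 [0.55026601 0.2860746  0.        ]]
driver [[0.64171702 0.17681274 0.012     ]
 [0.63362945 0.26532399 0.012     ]
 [0.63201966 0.35385723 0.012     ]]
square [[ 0.76777205 -0.11847485  0.012     ]
 [ 0.76190316 -0.02617079  0.012     ]
 [ 0.67907835 -0.04593081  0.012     ]]
dial [[0.73887467 0.13118154 0.015     ]
 [0.73848374 0.06196421 0.015     ]]
```

{"method": "send_rows", "body": {
  "steps": [
    [[-1.0,1.2,-1.0],[0,0,0],8.76],
    [[-1.8,2.1,-1.0],[0,0,0],8.76],
    [[-2.35,2.69,-0.5],[0,0,0],8.76],
    [[-2.35,2.69,-0.5],[0,0,0],8.76],
    [[-2.35,2.69,-0.5],[0,0,0],8.76],
    [[-2.35,2.69,-0.5],[0,0,0],8.76],
    [[-2.35,2.69,-0.5],[0,0,0],8.76],
    [[-2.35,2.69,-0.5],[0,0,0],8.76],
    [[-2.35,2.69,-0.5],[0,0,0],8.76],
    [[-2.35,2.69,-0.5],[0,0,0],8.76],
    [[-2.35,2.69,-0.5],[0,0,0],8.76],
    [[-2.35,2.69,-0.5],[0,0,0],8.76],
    [[-2.35,2.69,0],[0,0,0],8.76],
    [[-2.35,2.69,0],[0,0,0],8.76],
    [[-2.35,2.69,0],[0,0,0],8.76],
    [[-2.35,2.69,0],[0,0,0],8.76],
    [[-2.35,2.69,0],[0,0,0],8.76],
    [[-2.35,2.69,0],[0,0,0],8.76],
    [[-1.8,2.1,0],[0,0,0],8.76],
    [[-1.0,1.2,0],[0,0,0],8.76]
  ]
}}

```text
clock: 1.77
ee_pos: [0.4664, -0.0367, 0.2729]
eef_rot: [[-0.952, -0.305, -0.0], [-0.305, 0.952, 0.0], [0.0, 0.0, -1.0]]
contact_force: [0.1, 0.3, -0.5]
finger_gap: 0.0873
```

{"method": "send_rows", "body": {
  "steps": [
    [[0,0,0],[0,0,0.062],8.76],
    [[0,0,0],[0,0,0.062],8.76],
    [[0,0,0],[0,0,0.062],8.76],
    [[0,0,0],[0,0,0.062],8.76],
    [[0,0,0],[0,0,0.062],8.76],
    [[0,0,0],[-0.0873,0,0],8.76],
    [[0,0,0],[-0.0873,0,0],8.76],
    [[0,0,0],[-0.0873,0,0],8.76],
    [[0,0,0],[-0.0873,0,0],8.76],
    [[0,0,0],[-0.0873,0,0],8.76],
    [[0,0,0],[-0.0873,0,0],8.76],
    [[0,0,0],[0,0,0],8.76]
  ]
}}

```text
clock: 2.77
ee_pos: [0.4654, -0.0412, 0.2714]
eef_rot: [[-1.0, 0.007, 0.0], [0.006, 0.863, 0.505], [0.004, 0.505, -0.863]]
contact_force: [-0.1, -0.5, -1.2]
finger_gap: 0.0876
```

```bash
cat >> h.py <<'E'
H=np.array([.161,.066])
def ab(phi):
    p=np.radians(phi);return np.array([np.cos(p),-np.sin(p)]),np.array([np.sin(p),np.cos(p)])
def O(th): return H+.152*np.array([-np.cos(th),np.sin(th)])+.014*np.array([np.sin(th),np.cos(th)])
def shift(frm,to):
    from plant import observe
    s=observe();return (s['eef_rot'].T@(np.array(to)-np.array(frm)))*100
E
python3 - <<'E'
from h import *
from plant import observe
s=observe();print(s['ee_pos'],s['eef_rot'].round(3))
a,b=ab(60)
T=O(1.85)+.015*a-.025*b
A=T-.12*a
print("T",T,"A",A)
print("to A",shift(s['ee_pos'],[.545,*A]))
# push: T.b for th
for th in (1.85,1.6,1.5,1.45,1.4,1.35): print(th,O(th)@b-.044-T@b, (O(th)-O(1.85))@a)
E
```

```text
[ 0.46544385 -0.04118859  0.27136938] [[-1.     0.007  0.   ]
 [ 0.006  0.863  0.505]
 [ 0.004  0.505 -0.863]]
T [0.20219694 0.18276519] A [0.14219694 0.28668823]
to A [-7.83088328 16.65865592  7.94402014]
1.85 -0.019000000000000017 0.0
1.6 -0.046334098357445785 -0.026486377919025385
1.5 -0.058972974766540176 -0.03503416717471237
1.45 -0.06559695944164556 -0.03882371762543103
1.4 -0.07240206444419556 -0.042277470873542715
1.35 -0.07937128055571396 -0.04538679433460701
```

{"method": "send_rows", "body": {
  "steps": [
    [[-0.7,1.6,0.8],[0,0,0],8.76],
    [[-1.2,2.4,1.2],[0,0,0],8.76],
    [[-1.2,2.6,1.2],[0,0,0],8.76],
    [[-1.2,2.6,1.2],[0,0,0],8.76],
    [[-1.2,2.6,1.2],[0,0,0],8.76],
    [[-1.2,2.4,1.2],[0,0,0],8.76],
    [[-0.7,1.6,0.8],[0,0,0],8.76],
    [[-0.4,0.9,0.4],[0,0,0],8.76],
    [[0,0,0],[0,0,0],8.76]
  ]
}}

```text
clock: 3.52
ee_pos: [0.5441, 0.1472, 0.2873]
eef_rot: [[-1.0, 0.0, -0.0], [-0.0, 0.866, 0.5], [0.0, 0.5, -0.866]]
contact_force: [-0.7, 0.5, 1.0]
finger_gap: 0.0876
```

Run:
```python
from h import *
from plant import observe,capture
s=observe();print(s['ee_pos'])
print("to T",shift(s['ee_pos'],[.545,.2022,.1828]))
for n in("scene","top"): cv2.imwrite(f"pics/{n}1.png",capture(n)[:,:,::-1])
```

```text
[0.54414775 0.14715034 0.28729499]
to T [-0.08902063 -0.45444049 11.80209706]
```

View pics/scene1.png

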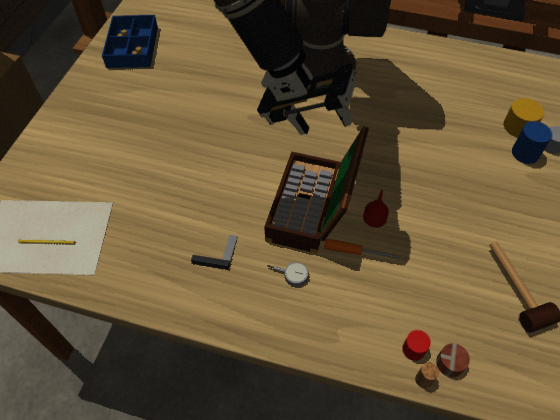

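Run:
```python
from h import *
a,b=ab(60);T=np.array([.147,.2873])
P=[[.544,*T],[.544,*(T-.044*b)],[.544,*(T+.044*b)]]
for n in("scene","top"):
    uv=proj(n,P);print(n,uv.round())
    im=cv2.imread(f"pics/{n}1.png")
    u,v=uv[0].astype(int);im=im[max(0,v-80):v+80,max(0,u-100):u+100];cv2.imwrite(f"pics/{n}1c.png",cv2.resize(im,None,fx=3.5,fy=3.5))
```

```text
scene [[331. 134.]
 [312. 138.]
 [350. 131.]]
top [[202. 263.]
 [232. 262.]
 [169. 264.]]
```

View pics/top1.png

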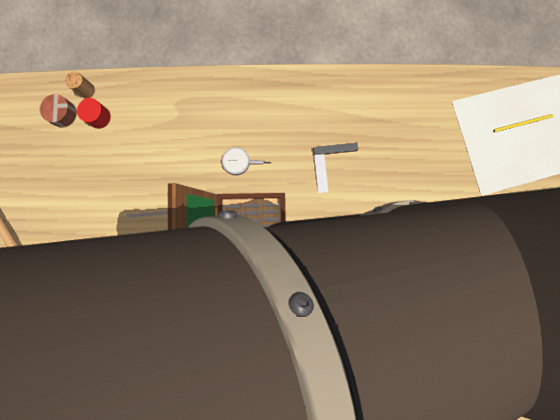

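View pics/scene1c.png

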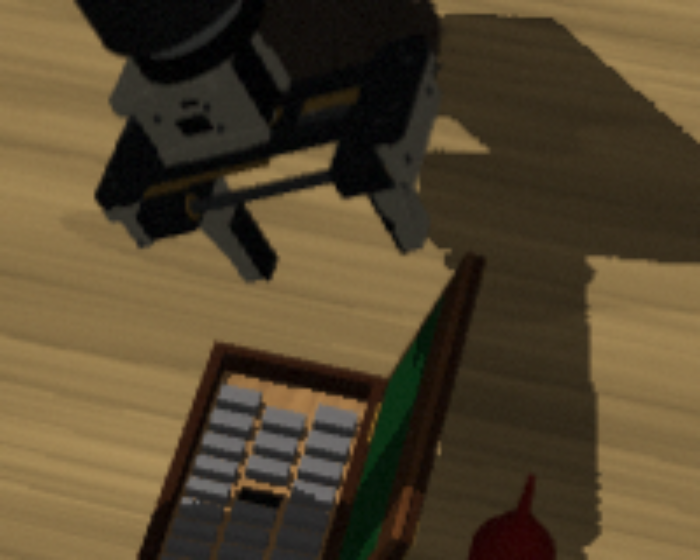

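Run:
```python
from h import *
im=cv2.imread("pics/scene1.png")
a,b=ab(60);T=np.array([.147,.2873])
c=im[95:160,280:380].astype(float);c=np.clip(255*(c/255)**.5,0,255).astype(np.uint8)
c=cv2.resize(c,None,fx=8,fy=8,interpolation=cv2.INTER_NEAREST)
for k in (-.065,-.044,.044,.065):
  for x in(.5345,.5535):
    q=[[x,*(T+k*b)],[x,*(T+k*b-.03*a)]]
    p=((proj("scene",q)-[280,95]+.5)*8).astype(int)
    cv2.line(c,tuple(map(int,p[0])),tuple(map(int,p[1])),(0,255,0) if abs(k)<.05 else (0,0,255),1)
cv2.imwrite("pics/s1d.png",c)
```

```text
(no output)
```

View pics/s1d.png

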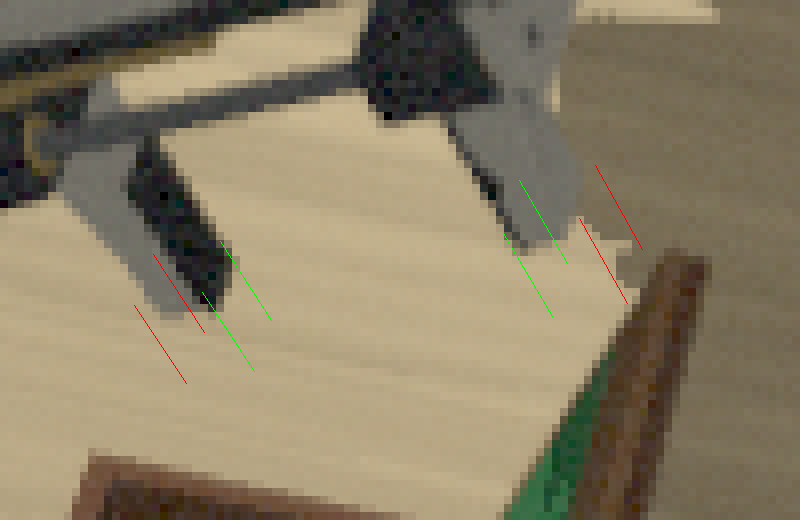

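```bash
cat > chk.py <<'E'
import sys
from h import *
from plant import observe,capture
n=sys.argv[1]
s=observe();print(s['clock'],s['ee_pos'],s['qd'].round(2),s['contact_force'].round(2))
cv2.imwrite(f"pics/scene{n}.png",capture("scene")[:,:,::-1])
T=s['ee_pos'];R=s['eef_rot']
im=cv2.imread(f"pics/scene{n}.png")
u0,v0=280,80
c=im[v0:v0+75,u0:u0+100].astype(float);c=np.clip(255*(c/255)**.5,0,255).astype(np.uint8)
c=cv2.resize(c,None,fx=8,fy=8,interpolation=cv2.INTER_NEAREST)
for k in (-.065,-.044,.044,.065):
  for x in(-.0095,.0095):
    q=[T+R@[x,k,0],T+R@[x,k,-.03]]
    p=((proj("scene",q)-[u0,v0]+.5)*8).astype(int)
    cv2.line(c,tuple(map(int,p[0])),tuple(map(int,p[1])),(0,255,0) if abs(k)<.05 else (0,0,255),1)
cv2.imwrite(f"pics/s{n}d.png",c)
E
python3 chk.py 2
```

```text
3.6167 [0.54370917 0.14519146 0.28727269] [-1.23 -0.2  -0.17 -0.09 -0.11  0.22] [-0.11 -0.66 -1.14]
```

View pics/s2d.png

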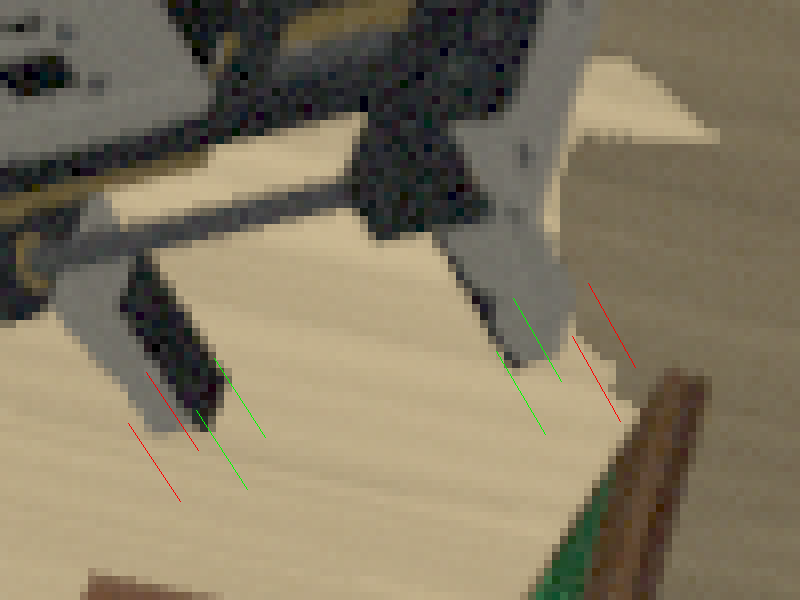

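```bash
cat >> h.py <<'E'
E=.022
def thF(T,phi):
    a,b=ab(phi);F=np.array(T)-E*a-.044*b;d=F-H
    return np.arctan2(d[1],-d[0]),np.hypot(*d),F
E
python3 - <<'E'
from h import *
from plant import observe
s=observe();a,b=ab(60)
T=O(1.85)+.032*a-.025*b;print("T",T,thF(T,60));print("go",shift(s['ee_pos'],[.545,*T]))
for th in (1.45,1.4,1.36):
    Tp=O(th)+.042*a-.044*b
    print(th,Tp,thF(Tp,60),"d b,a",(Tp-T)@b,(Tp-T)@a)
    for k in(.01,.02,.025,.03): print(k,thF(Tp+k*b,60), 'tiltable')
E
```

```text
T [0.21069694 0.16804275] (np.float64(1.576768460509212), np.float64(0.09909708057072635), array([0.16159182, 0.16509531]))
go [-0.11646087 -0.23752932 13.63305401]
1.45 [0.13947644 0.16020635] (np.float64(0.9121505022185485), np.float64(0.11539756270689554), array([0.09037133, 0.15725891])) d b,a -0.06559695944164554 -0.028823717625431042
0.01 (np.float64(0.9988144793217317), np.float64(0.11448083683830439), array([0.09903158, 0.16225891])) tiltable
0.02 (np.float64(1.0862100906435577), np.float64(0.11443393957958913), array([0.10769183, 0.16725891])) tiltable
0.025 (np.float64(1.1297683298231853), np.float64(0.11473778274813554), array([0.11202196, 0.16975891])) tiltable
0.03 (np.float64(1.1730149708140618), np.float64(0.1152579327083895), array([0.11635209, 0.17225891])) tiltable
1.4 [0.13185617 0.15979483] (np.float64(0.8597653109370711), np.float64(0.11990056642575221), array([0.08275105, 0.15684739])) d b,a -0.0724020644441955 -0.03227747087354271
0.01 (np.float64(0.9428091656925183), np.float64(0.11844538088786662), array([0.09141131, 0.16184739])) tiltable
0.02 (np.float64(1.
[... 248 characters left out ...]
.float64(0.11804928251617192), array([0.10873182, 0.17184739])) tiltable
1.36 [0.12578071 0.15919169] (np.float64(0.8192964404771955), np.float64(0.12350963931641235), array([0.07667559, 0.15624425])) d b,a -0.0779651390178848 -0.034792869626424465
0.01 (np.float64(0.8994657132651952), np.float64(0.12164099611994333), array([0.08533585, 0.16124425])) tiltable
0.02 (np.float64(0.9815902587465365), np.float64(0.12057542398861332), array([0.0939961 , 0.16624425])) tiltable
0.025 (np.float64(1.0230578807195352), np.float64(0.1203510836533048), array([0.09832623, 0.16874425])) tiltable
0.03 (np.float64(1.0646086569574762), np.float64(0.12033425864239854), array([0.10265635, 0.17124425])) tiltable
```

{"method": "send_rows", "body": {
  "steps": [
    [[0,0,1.4],[0,0,0],8.76],
    [[0,-0.1,2.2],[0,0,0],8.76],
    [[0,-0.1,2.4],[0,0,0],8.76],
    [[0,0,2.4],[0,0,0],8.76],
    [[0,0,2.2],[0,0,0],8.76],
    [[0,0,1.4],[0,0,0],8.76],
    [[0,0,1.0],[0,0,0],8.76],
    [[0,0,0.6],[0,0,0],8.76],
    [[0,0,0],[0,0,0],8.76]
  ]
}}

```text
clock: 4.42
ee_pos: [0.544, 0.2111, 0.1679]
eef_rot: [[-1.0, 0.003, 0.0], [0.003, 0.866, 0.5], [0.001, 0.5, -0.866]]
contact_force: [0.4, -0.6, -0.3]
finger_gap: 0.0877
```

```bash
sed -i 's/u0,v0=280,80/u0,v0=310,90/' chk.py; python3 chk.py 3
```

```text
4.4167 [0.54398671 0.2110615  0.16791665] [-0.29 -0.98  1.26  0.73 -1.23 -0.39] [ 0.37 -0.63 -0.29]
```

View pics/s3d.png

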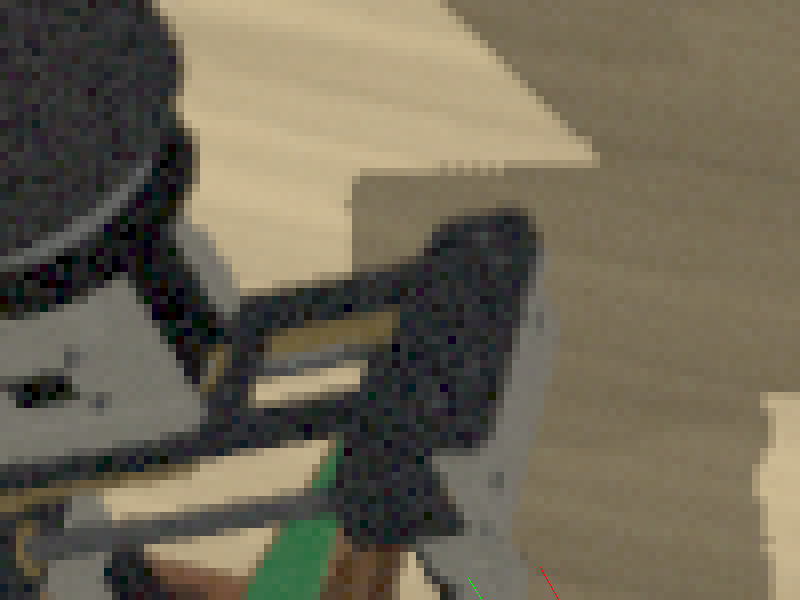

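```bash
sed -i 's/u0,v0=310,90/u0,v0=310,125/' chk.py; python3 chk.py 4
```

```text
4.4667 [0.54444851 0.21093779 0.16882818] [-0.24 -0.81  0.92  0.3  -0.47 -0.13] [ 0.18 -0.33  0.81]
```

View pics/s4d.png

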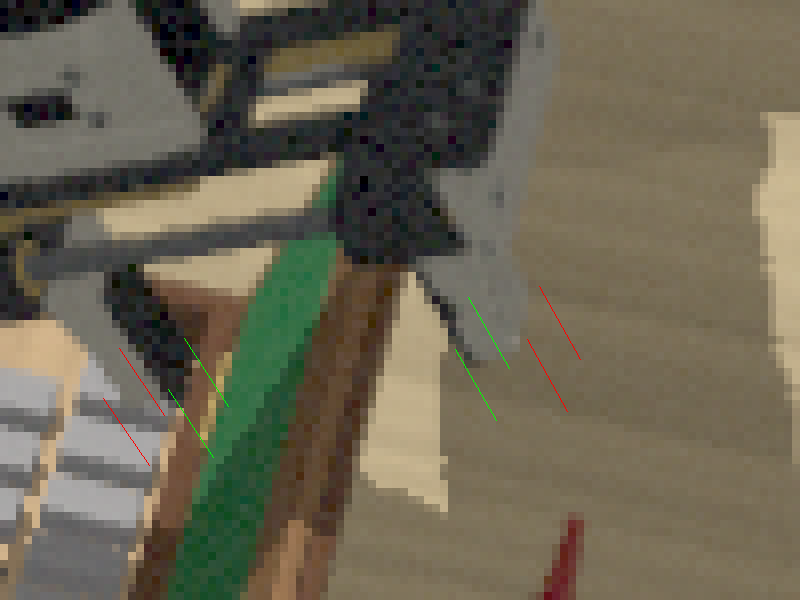

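{"method": "send_rows", "body": {
  "steps": [
    [[0,-0.4,-0.1],[0,0,0],8.76],
    [[0,-0.5,-0.2],[0,0,0],8.76],
    [[0,-0.5,-0.3],[0,0,0],8.76],
    [[0,-0.5,-0.3],[0,0,0],8.76],
    [[0,-0.4,-0.2],[0,0,0],8.76],
    [[0,-0.4,-0.2],[0,0,0],8.76],
    [[0,-0.4,-0.2],[0,0,0],8.76],
    [[0,-0.4,-0.2],[0,0,0],8.76],
    [[0,-0.4,-0.2],[0,0,0],8.76],
    [[0,-0.4,-0.2],[0,0,0],8.76],
    [[0,-0.4,-0.2],[0,0,0],8.76],
    [[0,-0.3,-0.1],[0,0,0],8.76],
    [[0,-0.2,-0.1],[0,0,0],8.76],
    [[0,-0.2,-0.1],[0,0,0],8.76],
    [[0,-0.2,-0.1],[0,0,0],8.76],
    [[0,0,0],[0,0,0],8.76]
  ]
}}

```text
clock: 5.85
ee_pos: [0.5455, 0.1538, 0.1732]
eef_rot: [[-1.0, -0.007, 0.007], [-0.002, 0.861, 0.509], [-0.009, 0.509, -0.861]]
contact_force: [-16.4, 7.0, 49.6]
finger_gap: 0.0873
```

```bash
python3 chk.py 5
python3 - <<'E'
import cv2
a=cv2.imread("pics/scene5.png")[90:260,240:410];cv2.imwrite("pics/s5e.png",cv2.resize(a,None,fx=3.5,fy=3.5,interpolation=cv2.INTER_NEAREST))
E
```

```text
5.85 [0.54554405 0.15384806 0.17324994] [ 0.18 -0.12 -0.09  0.14  0.19 -0.32] [-16.36   7.03  49.55]
```

View pics/s5e.png

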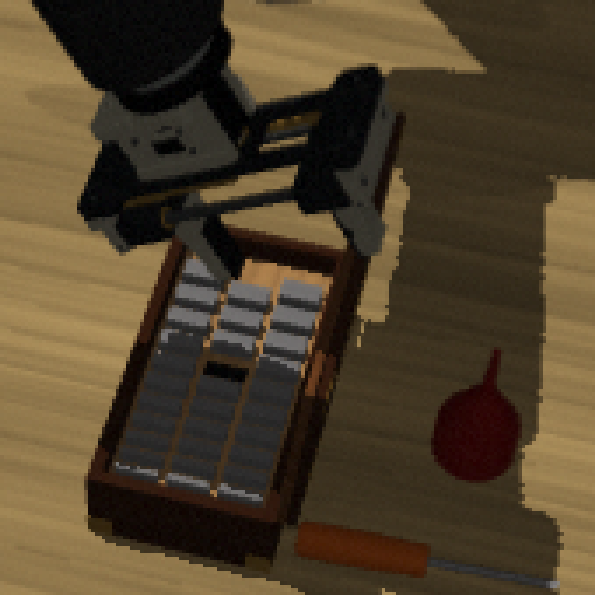

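Run:
```python
from h import *
im=cv2.imread("pics/scene5.png")[90:240,250:400].astype(float)
c=np.clip(255*(im/255)**.5,0,255).astype(np.uint8)
c=cv2.resize(c,None,fx=4,fy=4,interpolation=cv2.INTER_NEAREST)
for th,col in((1.7,(0,0,255)),(1.6,(0,255,0)),(1.5,(255,0,0))):
    o=O(th);l=H+.152*np.array([-np.cos(th),np.sin(th)])
    for q in(o,l):
        p=((proj("scene",[[.425,*q],[.665,*q]])-[250,90]+.5)*4)
        cv2.line(c,tuple(map(int,p[0])),tuple(map(int,p[1])),col,1)
cv2.imwrite("pics/s5f.png",c)
```

```text
(no output)
```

View pics/s5f.png

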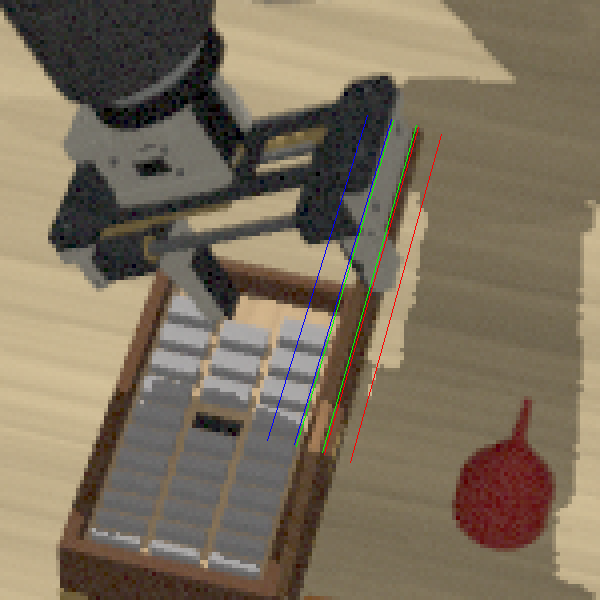

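{"method": "send_rows", "body": {
  "steps": [
    [[0,0,-1.0],[0,0,0],8.76],
    [[0,0,-1.0],[0,0,0],8.76],
    [[0,0,-1.0],[0,0,0],8.76],
    [[0,0,-1.0],[0,0,0],8.76],
    [[0,0,-0.5],[0,0,0],8.76],
    [[0,0.8,0],[0,0,0],8.76],
    [[0,0.8,0],[0,0,0],8.76],
    [[0,0.8,0],[0,0,0],8.76],
    [[0,0.8,0],[0,0,0],8.76],
    [[0,0.8,0],[0,0,0],8.76],
    [[0,0.8,0],[0,0,0],8.76],
    [[0,0.8,0],[0,0,0],8.76],
    [[0,0,0],[0,0,0],8.76],
    [[0,0,0],[0,0,0],8.76],
    [[0,0,0],[0,0,0],8.76],
    [[0,0,0],[0,0,0],8.76],
    [[0,0,0],[0,0,0],8.76],
    [[0,0,0],[0,0,0],8.76]
  ]
}}

```text
clock: 7.4
ee_pos: [0.5443, 0.1751, 0.2309]
eef_rot: [[-1.0, 0.002, 0.001], [0.003, 0.866, 0.5], [0.0, 0.5, -0.866]]
contact_force: [-0.4, 0.7, 0.6]
finger_gap: 0.0873
```

```bash
cat > look.py <<'E'
import sys
from h import *
from plant import observe,capture
n=sys.argv[1]; ths=[float(t) for t in sys.argv[2:]]
s=observe();print(s['clock'],s['ee_pos'].round(4),s['contact_force'].round(2),s['finger_gap'])
T=s['ee_pos'];R=s['eef_rot'];print("phi",np.degrees(np.arctan2(-R[2,2],R[1,2])))
a,b=ab(60);T2=O(1.85)+.05*a-.025*b;print("to T2",((R.T@(np.array([.545,*T2])-T))*100).round(2))
im=capture("scene")[:,:,::-1];cv2.imwrite(f"pics/scene{n}.png",im)
im=im[90:240,250:400].astype(float)
c=np.clip(255*(im/255)**.5,0,255).astype(np.uint8)
c=cv2.resize(c,None,fx=4,fy=4,interpolation=cv2.INTER_NEAREST)
for th,col in zip(ths,((0,0,255),(0,255,0),(255,0,0))):
    o=O(th);l=H+.152*np.array([-np.cos(th),np.sin(th)])
    for q in(o,l):
        p=((proj("scene",[[.425,*q],[.665,*q]])-[250,90]+.5)*4)
        cv2.line(c,tuple(map(int,p[0])),tuple(map(int,p[1])),col,1)
cv2.imwrite(f"pics/L{n}.png",c)
E
python3 look.py 6 1.85
```

```text
7.4 [0.5443 0.1751 0.2309] [-0.37  0.65  0.6 ] 0.08732200963076207
phi 59.99487719774382
to T2 [-0.06 -0.06  9.02]
```

View pics/L6.png

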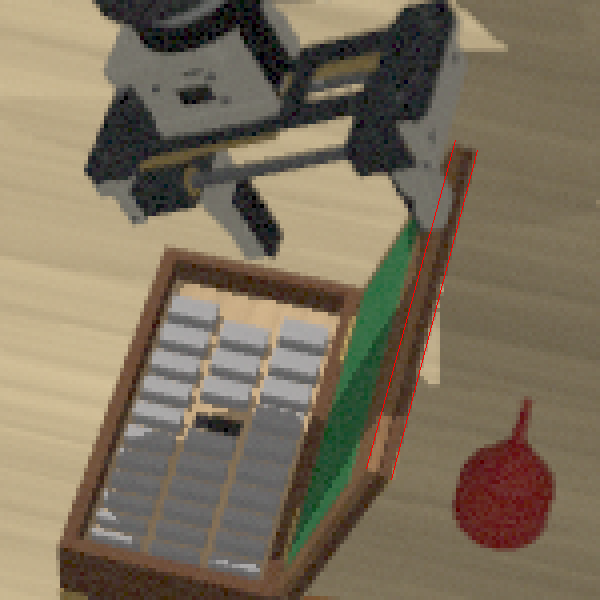

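Run:
```python
from h import *
a,b=ab(60);T=np.array([.1751,.2309])
for e in(0,.01,.02,.03,.04):
  print(e,[ ((proj("scene",[[x,*(T+k*b-e*a)]])[0]-[250,90]+.5)*4).round().tolist() for k in(.044,.055,.065) for x in (.535,.554)],((proj("scene",[[.554,*(T-.044*b-e*a)]])[0]-[250,90]+.5)*4).round())
```

```text
0 [[445.0, 237.0], [438.0, 263.0], [463.0, 234.0], [457.0, 260.0], [481.0, 231.0], [474.0, 257.0]] [292. 286.]
0.01 [[437.0, 224.0], [430.0, 250.0], [456.0, 221.0], [449.0, 247.0], [474.0, 218.0], [467.0, 244.0]] [284. 274.]
0.02 [[430.0, 211.0], [423.0, 237.0], [449.0, 208.0], [442.0, 234.0], [466.0, 205.0], [459.0, 231.0]] [276. 262.]
0.03 [[422.0, 198.0], [415.0, 224.0], [441.0, 195.0], [434.0, 221.0], [459.0, 192.0], [452.0, 218.0]] [268. 249.]
0.04 [[415.0, 185.0], [407.0, 211.0], [434.0, 181.0], [426.0, 208.0], [451.0, 178.0], [444.0, 205.0]] [260. 237.]
```

{"method": "send_rows", "body": {
  "steps": [
    [[0,0,1.0],[0,0,0],8.76],
    [[0,0,1.5],[0,0,0],8.76],
    [[0,0,1.7],[0,0,0],8.76],
    [[0,0,1.7],[0,0,0],8.76],
    [[0,0,1.5],[0,0,0],8.76],
    [[0,0,1.0],[0,0,0],8.76],
    [[0,0,0.6],[0,0,0],8.76],
    [[0,0,0],[0,0,0],8.76],
    [[0,0,0],[0,0,0],8.76]
  ]
}}

```text
clock: 8.2
ee_pos: [0.5445, 0.2204, 0.1532]
eef_rot: [[-1.0, 0.002, 0.001], [0.002, 0.866, 0.5], [0.0, 0.5, -0.866]]
contact_force: [0.7, 0.6, 0.5]
finger_gap: 0.0878
```

```bash
python3 look.py 7 1.85
```

```text
8.2 [0.5445 0.2204 0.1532] [0.7  0.56 0.47] 0.0878097626442776
phi 60.005468997201675
to T2 [-0.05 -0.1   0.03]
```

View pics/L7.png

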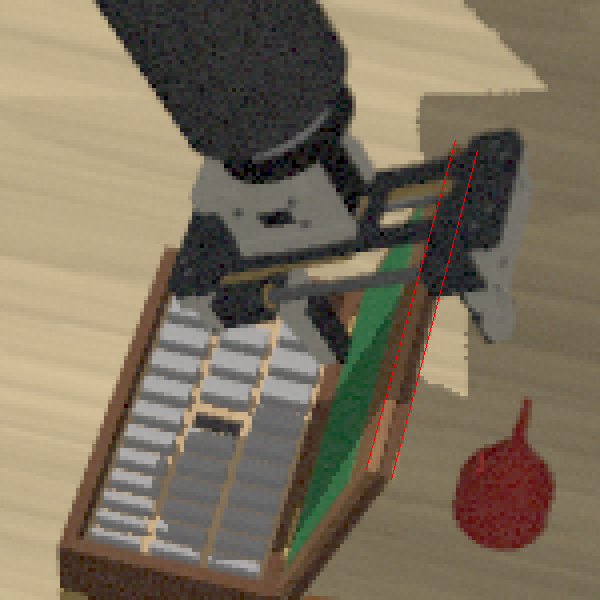

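{"method": "send_rows", "body": {
  "steps": [
    [[0,-0.45,0],[0,0,0],8.76],
    [[0,-0.45,0],[0,0,0],8.76],
    [[0,-0.45,0],[0,0,0],8.76],
    [[0,-0.45,0],[0,0,0],8.76],
    [[0,-0.4,-0.37],[0,0,0],8.76],
    [[0,-0.4,-0.37],[0,0,0],8.76],
    [[0,-0.4,-0.37],[0,0,0],8.76],
    [[0,-0.4,-0.37],[0,0,0],8.76],
    [[0,-0.4,-0.37],[0,0,0],8.76],
    [[0,-0.4,-0.37],[0,0,0],8.76],
    [[0,-0.4,-0.37],[0,0,0],8.76],
    [[0,-0.3,-0.2],[0,0,0],8.76],
    [[0,-0.3,-0.2],[0,0,0],8.76],
    [[0,0,0],[0,0,0],8.76]
  ]
}}

```text
clock: 9.42
ee_pos: [0.5445, 0.1595, 0.153]
eef_rot: [[-1.0, 0.002, 0.002], [0.003, 0.866, 0.5], [-0.0, 0.5, -0.866]]
contact_force: [0.6, -0.0, 0.4]
finger_gap: 0.0877
```

```bash
python3 look.py 8 1.6 1.5
```

```text
9.4167 [0.5445 0.1595 0.153 ] [ 0.55 -0.05  0.37] 0.08768307302115812
phi 60.020721112171174
to T2 [-0.04  5.18  3.06]
```

View pics/L8.png

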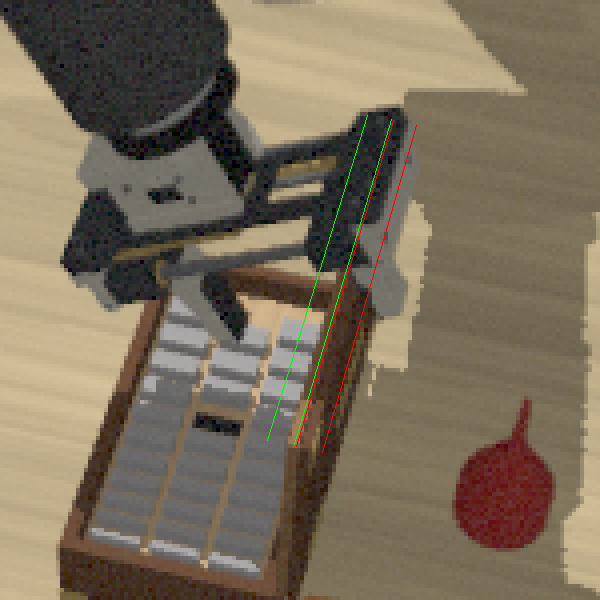

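{"method": "send_rows", "body": {
  "steps": [
    [[0,-0.28,-0.15],[0,0,0],8.76],
    [[0,-0.28,-0.15],[0,0,0],8.76],
    [[0,-0.28,-0.15],[0,0,0],8.76],
    [[0,-0.28,-0.15],[0,0,0],8.76],
    [[0,-0.25,-0.15],[0,0,0],8.76],
    [[0,-0.25,-0.15],[0,0,0],8.76],
    [[0,-0.2,-0.1],[0,0,0],8.76],
    [[0,-0.1,0],[0,0,0],8.76],
    [[0,0.5,0],[0,0,0],8.76],
    [[0,0.6,0],[0,0,0],8.76],
    [[0,0.6,0],[0,0,0],8.76],
    [[0,0.5,0],[0,0,0],8.76],
    [[0,0.3,0],[0,0,0],8.76]
  ]
}}

```text
clock: 10.55
ee_pos: [0.5443, 0.1614, 0.1653]
eef_rot: [[-1.0, 0.001, 0.001], [0.001, 0.866, 0.5], [-0.001, 0.5, -0.866]]
contact_force: [-0.5, -0.0, 0.8]
finger_gap: 0.0876
```

```bash
cat > fast.py <<'E'
from h import *
from plant import observe
s=observe();R=s['eef_rot'];phi=np.degrees(np.arctan2(-R[2,2],R[1,2]))
E=.026
a,b=ab(phi);F=s['ee_pos'][1:]-E*a-.044*b;d=F-H
print(s['clock'],s['ee_pos'].round(4),phi.round(1),"F",F.round(4),"thF",np.arctan2(d[1],-d[0]).round(3),"r",np.hypot(*d).round(3),s['contact_force'].round(2))
E
python3 fast.py; python3 look.py 9 1.4 1.3 1.2
```

```text
10.55 [0.5443 0.1614 0.1653] 60.0 F [0.1103 0.1658] thF 1.101 r 0.112 [-0.47 -0.02  0.78]
10.55 [0.5443 0.1614 0.1653] [-0.47 -0.02  0.78] 0.08758319211735749
phi 59.97521442740311
to T2 [-0.06  4.4   4.03]
```

View pics/L9.png

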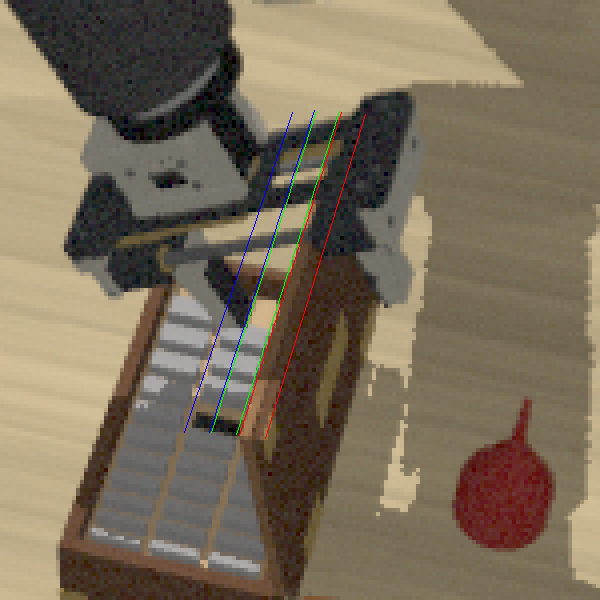

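{"method": "send_rows", "body": {
  "steps": [
    [[0,0,0],[0,0,0],8.76],
    [[0,0,0],[0,0,0],8.76],
    [[0,0,0],[0,0,0],8.76],
    [[0,0,0],[0,0,0],8.76],
    [[0,0,0],[0,0,0],8.76],
    [[0,0,0],[0,0,0],8.76],
    [[0,0,0],[0,0,0],8.76],
    [[0,0,0],[0,0,0],8.76],
    [[0,0,0],[0,0,0],8.76],
    [[0,0,0],[0,0,0],8.76]
  ]
}}

```text
clock: 11.43
ee_pos: [0.5442, 0.1605, 0.1646]
eef_rot: [[-1.0, 0.002, 0.001], [0.002, 0.866, 0.5], [-0.0, 0.5, -0.866]]
contact_force: [0.3, -0.0, -0.8]
finger_gap: 0.0877
```

```bash
python3 fast.py; python3 look.py 10 1.2 1.1 1.0
```

```text
11.4333 [0.5442 0.1605 0.1646] 60.0 F [0.1094 0.1651] thF 1.09 r 0.112 [ 0.29 -0.04 -0.84]
11.4333 [0.5442 0.1605 0.1646] [ 0.29 -0.04 -0.84] 0.08769390207099353
phi 59.98741628341009
to T2 [-0.06  4.52  4.02]
```

View pics/L10.png

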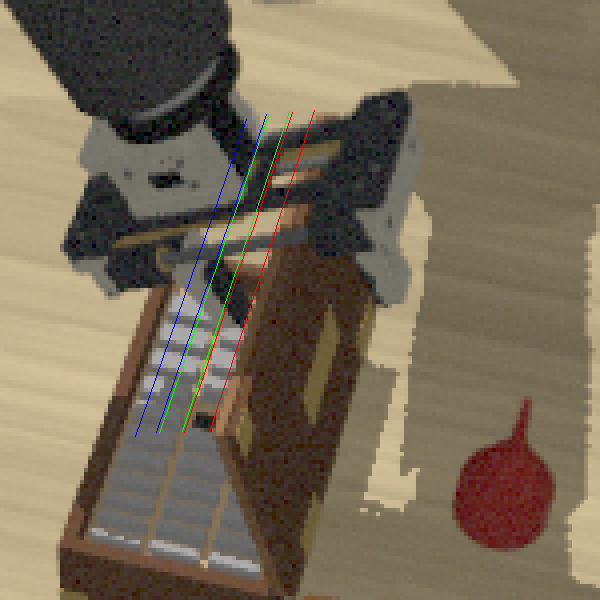

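{"method": "send_rows", "body": {
  "steps": [
    [[0,0,0],[0,0,0],8.76],
    [[0,0,0],[0,0,0],8.76],
    [[0,0,0],[0,0,0],8.76],
    [[0,0,0],[0,0,0],8.76],
    [[0,0,0],[0,0,0],8.76],
    [[0,0,0],[0,0,0],8.76],
    [[0,0,0],[0,0,0],8.76],
    [[0,0,0],[0,0,0],8.76],
    [[0,0,0],[0,0,0],8.76],
    [[0,0,0],[0,0,0],8.76]
  ]
}}

```text
clock: 12.32
ee_pos: [0.5442, 0.1604, 0.1646]
eef_rot: [[-1.0, 0.002, 0.001], [0.002, 0.866, 0.5], [0.0, 0.5, -0.866]]
contact_force: [0.6, -0.9, -0.6]
finger_gap: 0.0875
```

```bash
python3 fast.py; python3 look.py 11 1.2 1.1 1.0
```

```text
12.3167 [0.5442 0.1604 0.1646] 60.0 F [0.1092 0.1651] thF 1.089 r 0.112 [ 0.56 -0.87 -0.59]
12.3167 [0.5442 0.1604 0.1646] [ 0.56 -0.87 -0.59] 0.08749640960261608
phi 59.999326597298996
to T2 [-0.07  4.53  4.02]
```

View pics/L11.png

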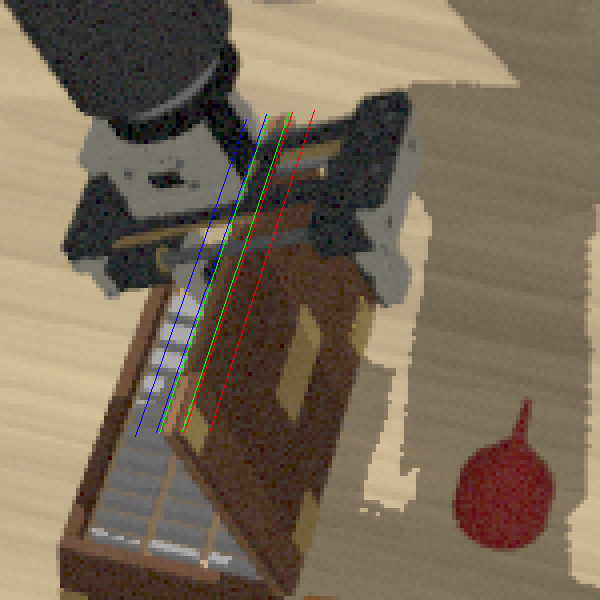

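{"method": "send_rows", "body": {
  "steps": [
    [[0,0,0],[0,0,0],8.76],
    [[0,0,0],[0,0,0],8.76],
    [[0,0,0],[0,0,0],8.76],
    [[0,0,0],[0,0,0],8.76],
    [[0,0,0],[0,0,0],8.76],
    [[0,0,0],[0,0,0],8.76],
    [[0,0,0],[0,0,0],8.76],
    [[0,0,0],[0,0,0],8.76]
  ]
}}

```text
clock: 13.03
ee_pos: [0.5442, 0.1605, 0.1646]
eef_rot: [[-1.0, 0.002, 0.001], [0.002, 0.866, 0.5], [-0.0, 0.5, -0.866]]
contact_force: [0.3, -0.7, -1.0]
finger_gap: 0.0874
```

```bash
python3 fast.py; python3 look.py 12 1.1 1.05
python3 - <<'E'
from h import *
from plant import observe
e=.026
# schedule: th -> phi, r of F
s=observe();T0=s['ee_pos'][1:]
def plan(th):
    phi=np.interp(th,[0,.55,1.09],[30,30,60])
    a,b=ab(phi)
    r=np.interp(th,[.5,1.09],[.140,.112])
    Fs=H+r*np.array([-np.cos(th),np.sin(th)])
    L=H+.152*np.array([-np.cos(th),np.sin(th)])
    # lip-on-pad: L = F - c a
    Fp=L+.012*a
    F=Fs if th>np.radians(30) else Fp
    return phi,F+e*a+.044*b,F
prev=None
for th in [1.09,1.0,.9,.8,.7,.6,.525,.45,.35,.25,.15,.08,.03,0,-.03]:
    phi,T,F=plan(th);a,b=ab(phi)
    if prev is not None:
        pa,pb=ab(prev[0]);d=T-prev[1];print(th,"phi",phi.round(1),"T",T.round(4),"F",F.round(4),"db %.2f da %.2f rot %.3f"%(d@pb*100,d@pa*100,np.radians(phi-prev[0])))
    else: print(T,T0)
    prev=(phi,T)
E
```

```text
13.0333 [0.5442 0.1605 0.1646] 60.0 F [0.1094 0.1651] thF 1.091 r 0.112 [ 0.29 -0.71 -0.98]
13.0333 [0.5442 0.1605 0.1646] [ 0.29 -0.71 -0.98] 0.08737948691112939
phi 59.98824031168208
to T2 [-0.06  4.52  4.02]
[0.16030676 0.16478555] [0.16048735 0.16458705]
1.0 phi 55.0 T [0.1491 0.1678] F [0.0982 0.1638] db -0.82 da -0.82 rot -0.087
0.9 phi 49.4 T [0.1361 0.1696] F [0.0858 0.1608] db -0.96 da -0.90 rot -0.097
0.8 phi 43.9 T [0.1226 0.1699] F [0.0734 0.1562] db -1.01 da -0.90 rot -0.097
0.7 phi 38.3 T [0.1089 0.1685] F [0.0612 0.1501] db -1.06 da -0.89 rot -0.097
0.6 phi 32.8 T [0.0951 0.1653] F [0.0494 0.1424] db -1.11 da -0.89 rot -0.097
0.525 phi 30.0 T [0.0854 0.1607] F [0.0409 0.1356] db -0.91 da -0.56 rot -0.048
0.45 phi 30.0 T [0.079  0.1512] F [0.0345 0.1261] db -1.14 da -0.08 rot 0.000
0.35 phi 30.0 T [0.0731 0.1372] F [0.0286 0.1121] db -1.51 da 0.19 rot 0.000
0.25 phi 30.0 T [0.0686 0.1227] F [0.0241 0.0976] db -1.48 da 0.34 rot 0.000
0.15 phi 30.0 T [0.0656 0.1078] F [0.0211 0.0827] db -1.44 da 0.48 rot 0.000
0.08 phi 30.0 T [0.0644 0.0973] F [0.0199 0.0721] db -0.98 da 0.42 rot 0.000
0.03 phi 30.0 T [0.064  0.0897] F [0.0195 0.0646] db -0.68 da 0.34 rot 0.000
0 phi 30.0 T [0.0639 0.0851] F [0.0194 0.06  ] db -0.40 da 0.22 rot 0.000
-0.03 phi 30.0 T [0.064  0.0805] F [0.0195 0.0554] db -0.39 da 0.23 rot 0.000
```

View pics/L12.png

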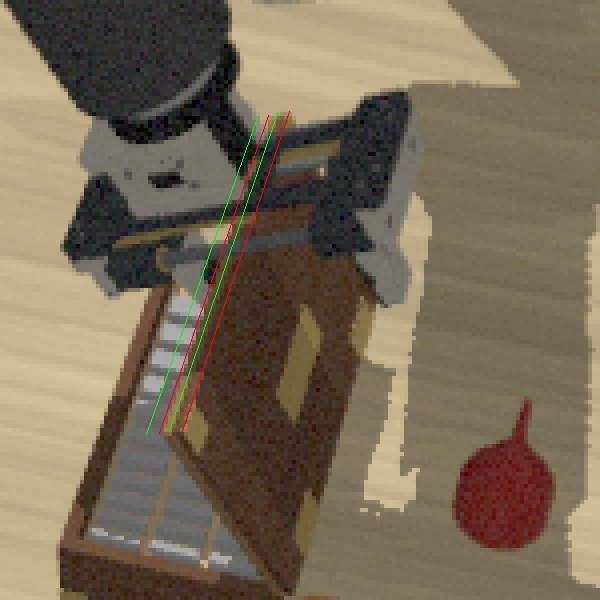

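```bash
cat > plan.py <<'E'
from h import *
e=.026
def plan(th):
    phi=np.interp(th,[0,.55,1.09],[30,30,60])
    a,b=ab(phi)
    r=np.interp(th,[.5,1.09,1.091],[.140,.128,.112])
    Fs=H+r*np.array([-np.cos(th),np.sin(th)])
    L=H+.152*np.array([-np.cos(th),np.sin(th)])
    F=Fs if th>np.radians(30) else L+.012*a
    return phi,F+e*a+.044*b,F
prev=None
for th in [1.091,1.09,.99,.89,.79,.69,.59]:
    phi,T,F=plan(th)
    if prev is not None:
        pa,pb=ab((prev[0]+phi)/2);d=T-prev[1];print(th,"phi",phi.round(1),"T",T.round(4),"F",F.round(4),"db %.2f da %.2f rot %.3f"%(d@pb*100,d@pa*100,np.radians(phi-prev[0])))
    prev=(phi,T)
E
python3 plan.py
```

```text
1.09 phi 60.0 T [0.1529 0.179 ] F [0.1018 0.1795] db 0.06 da -1.60 rot 0.000
0.99 phi 54.4 T [0.1406 0.1791] F [0.0897 0.1747] db -1.03 da -0.68 rot -0.097
0.89 phi 48.9 T [0.1281 0.178 ] F [0.0779 0.1686] db -1.05 da -0.68 rot -0.097
0.79 phi 43.3 T [0.1157 0.1754] F [0.0666 0.1613] db -1.07 da -0.68 rot -0.097
0.69 phi 37.8 T [0.1035 0.1715] F [0.056  0.1527] db -1.09 da -0.67 rot -0.097
0.59 phi 32.2 T [0.0916 0.1662] F [0.0462 0.1429] db -1.11 da -0.67 rot -0.097
```

{"method": "send_rows", "body": {
  "steps": [
    [[0,0,-0.3],[0,0,0],8.76],
    [[0,0,-0.4],[0,0,0],8.76],
    [[0,0,-0.4],[0,0,0],8.76],
    [[0,0,-0.4],[0,0,0],8.76],
    [[0,-0.21,-0.14],[-0.0194,0,0],8.76],
    [[0,-0.21,-0.14],[-0.0194,0,0],8.76],
    [[0,-0.21,-0.14],[-0.0194,0,0],8.76],
    [[0,-0.21,-0.14],[-0.0194,0,0],8.76],
    [[0,-0.21,-0.14],[-0.0194,0,0],8.76],
    [[0,-0.21,-0.14],[-0.0194,0,0],8.76],
    [[0,-0.21,-0.14],[-0.0194,0,0],8.76],
    [[0,-0.21,-0.14],[-0.0194,0,0],8.76],
    [[0,-0.21,-0.14],[-0.0194,0,0],8.76],
    [[0,-0.21,-0.14],[-0.0194,0,0],8.76]
  ]
}}

```text
clock: 14.25
ee_pos: [0.5442, 0.1275, 0.1771]
eef_rot: [[-1.0, 0.001, 0.002], [0.002, 0.752, 0.659], [-0.0, 0.659, -0.752]]
contact_force: [0.3, 0.5, -0.7]
finger_gap: 0.0876
```

```bash
python3 fast.py; python3 look.py 13 .95 .9
```

```text
14.25 [0.5442 0.1275 0.1771] 48.8 F [0.0773 0.1677] thF 0.882 r 0.132 [ 0.34  0.48 -0.67]
14.25 [0.5442 0.1275 0.1771] [ 0.34  0.48 -0.67] 0.08763262013290003
phi 48.77478232353158
to T2 [-0.06  5.31  7.93]
```

View pics/L13.png

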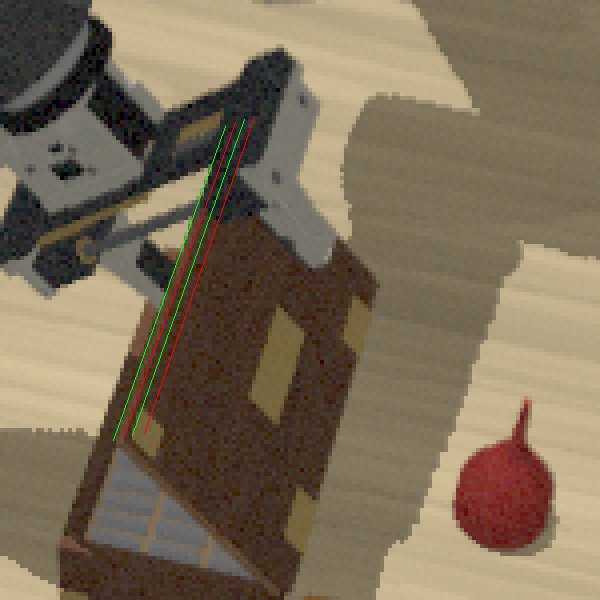

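{"method": "send_rows", "body": {
  "steps": [
    [[0,-0.22,-0.13],[-0.0194,0,0],8.76],
    [[0,-0.22,-0.13],[-0.0194,0,0],8.76],
    [[0,-0.22,-0.13],[-0.0194,0,0],8.76],
    [[0,-0.22,-0.13],[-0.0194,0,0],8.76],
    [[0,-0.22,-0.13],[-0.0194,0,0],8.76],
    [[0,-0.22,-0.13],[-0.0194,0,0],8.76],
    [[0,-0.22,-0.13],[-0.0194,0,0],8.76],
    [[0,-0.22,-0.13],[-0.0194,0,0],8.76],
    [[0,-0.22,-0.13],[-0.0194,0,0],8.76],
    [[0,-0.22,-0.13],[-0.0194,0,0],8.76],
    [[0,-0.22,-0.13],[-0.0194,0,0],8.76],
    [[0,-0.22,-0.13],[-0.0194,0,0],8.76],
    [[0,-0.22,-0.13],[-0.0194,0,0],8.76],
    [[0,-0.22,-0.13],[-0.0194,0,0],8.76],
    [[0,-0.22,-0.13],[-0.0194,0,0],8.76]
  ]
}}

```text
clock: 15.55
ee_pos: [0.5441, 0.0913, 0.1649]
eef_rot: [[-1.0, 0.001, 0.002], [0.002, 0.531, 0.847], [-0.0, 0.847, -0.531]]
contact_force: [-0.7, 0.2, -1.9]
finger_gap: 0.0875
```

```bash
python3 fast.py; python3 look.py 14 .6 .5
```

```text
15.55 [0.5441 0.0913 0.1649] 32.1 F [0.0459 0.1414] thF 0.58 r 0.138 [-0.74  0.16 -1.86]
15.55 [0.5441 0.0913 0.1649] [-0.74  0.16 -1.86] 0.08752697562802793
phi 32.08833159170575
to T2 [-0.06  5.77 11.54]
```

View pics/L14.png

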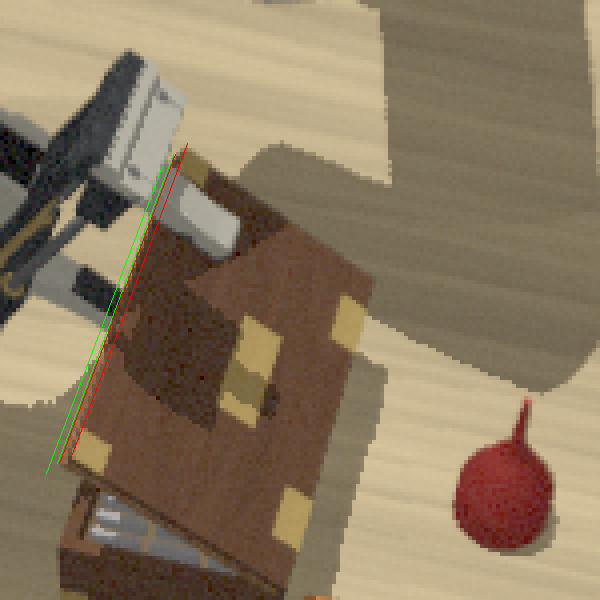

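Run:
```python
from h import *
phi=32.1;a,b=ab(phi);e=.026
prev=np.array([.0913,.1649])
for th in [.55,.5,.4,.35,.3,.2,.1,.05,0,-.03]:
    L=H+.152*np.array([-np.cos(th),np.sin(th)]);F=L+.012*a;T=F+e*a+.044*b;d=T-prev
    print(th,"T",T.round(4),"F",F.round(4),"db %.2f da %.2f"%(d@b*100,d@a*100));prev=T
```

```text
0.55 T [0.087  0.1625] F [0.0416 0.1391] db -0.43 da -0.24
0.5 T [0.0832 0.156 ] F [0.0378 0.1325] db -0.76 da 0.03
0.4 T [0.0766 0.1423] F [0.0312 0.1188] db -1.51 da 0.17
0.35 T [0.0738 0.1352] F [0.0284 0.1117] db -0.75 da 0.14
0.3 T [0.0714 0.128 ] F [0.026  0.1045] db -0.74 da 0.18
0.2 T [0.0676 0.1133] F [0.0222 0.0898] db -1.45 da 0.46
0.1 T [0.0653 0.0983] F [0.0199 0.0748] db -1.39 da 0.61
0.05 T [0.0648 0.0907] F [0.0194 0.0672] db -0.67 da 0.35
0 T [0.0646 0.0831] F [0.0192 0.0596] db -0.65 da 0.39
-0.03 T [0.0646 0.0785] F [0.0192 0.0551] db -0.38 da 0.25
```

{"method": "send_rows", "body": {
  "steps": [
    [[0,-0.22,-0.12],[0,0,0],8.76],
    [[0,-0.22,-0.12],[0,0,0],8.76],
    [[0,-0.25,0],[0,0,0],8.76],
    [[0,-0.25,0],[0,0,0],8.76],
    [[0,-0.25,0.02],[0,0,0],8.76],
    [[0,-0.25,0.03],[0,0,0],8.76],
    [[0,-0.25,0.03],[0,0,0],8.76],
    [[0,-0.25,0.03],[0,0,0],8.76],
    [[0,-0.25,0.03],[0,0,0],8.76],
    [[0,-0.25,0.04],[0,0,0],8.76],
    [[0,-0.25,0.04],[0,0,0],8.76],
    [[0,-0.25,0.04],[0,0,0],8.76],
    [[0,-0.25,0.05],[0,0,0],8.76],
    [[0,-0.25,0.05],[0,0,0],8.76],
    [[0,-0.25,0.06],[0,0,0],8.76],
    [[0,-0.25,0.06],[0,0,0],8.76],
    [[0,-0.25,0.06],[0,0,0],8.76]
  ]
}}

```text
clock: 17.02
ee_pos: [0.5441, 0.0716, 0.1277]
eef_rot: [[-1.0, 0.001, 0.002], [0.002, 0.533, 0.846], [-0.0, 0.846, -0.533]]
contact_force: [-0.2, -1.1, -0.3]
finger_gap: 0.0878
```

```bash
python3 fast.py; python3 look.py 15 .3 .25
```

```text
17.0167 [0.5441 0.0716 0.1277] 32.2 F [0.0262 0.1043] thF 0.277 r 0.14 [-0.22 -1.06 -0.34]
17.0167 [0.5441 0.0716 0.1277] [-0.22 -1.06 -0.34] 0.08776322514079461
phi 32.202957102255404
to T2 [-0.06  9.99 11.21]
```

View pics/L15.png

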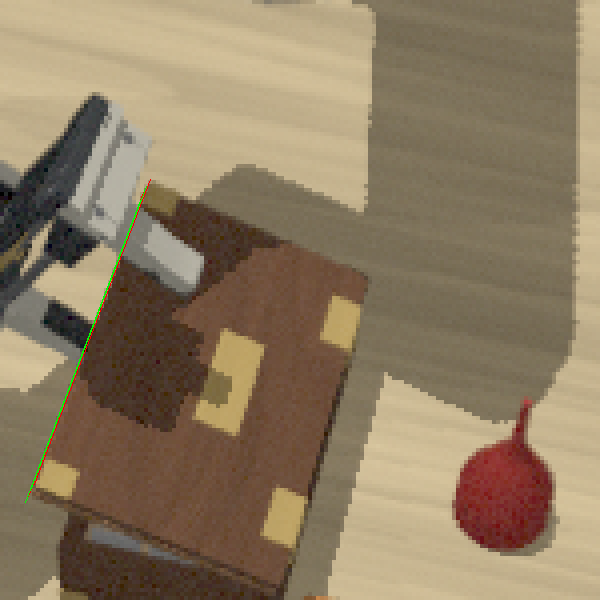

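{"method": "send_rows", "body": {
  "steps": [
    [[0,-0.2,0.06],[0,0,0],8.76],
    [[0,-0.2,0.06],[0,0,0],8.76],
    [[0,-0.2,0.06],[0,0,0],8.76],
    [[0,-0.2,0.06],[0,0,0],8.76],
    [[0,-0.2,0.07],[0,0,0],8.76],
    [[0,-0.2,0.07],[0,0,0],8.76],
    [[0,-0.2,0.08],[0,0,0],8.76],
    [[0,-0.2,0.08],[0,0,0],8.76],
    [[0,-0.2,0.08],[0,0,0],8.76],
    [[0,-0.2,0.08],[0,0,0],8.76],
    [[0,-0.2,0.09],[0,0,0],8.76],
    [[0,-0.2,0.09],[0,0,0],8.76],
    [[0,-0.2,0.09],[0,0,0],8.76],
    [[0,-0.2,0.09],[0,0,0],8.76]
  ]
}}

```text
clock: 18.23
ee_pos: [0.544, 0.0657, 0.0984]
eef_rot: [[-1.0, 0.001, 0.002], [0.002, 0.533, 0.846], [0.0, 0.846, -0.533]]
contact_force: [0.1, -2.9, -1.8]
finger_gap: 0.0877
```

```bash
python3 fast.py; python3 look.py 16 .1 0
```

```text
18.2333 [0.544  0.0657 0.0984] 32.2 F [0.0203 0.075 ] thF 0.064 r 0.141 [ 0.11 -2.93 -1.81]
18.2333 [0.544  0.0657 0.0984] [ 0.11 -2.93 -1.81] 0.0876504162853438
phi 32.20333302892862
to T2 [-0.06 12.78 10.15]
```

View pics/L16.png

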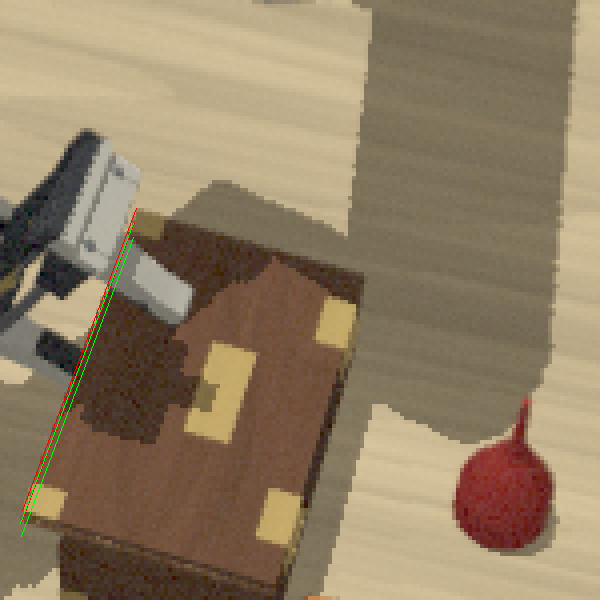

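{"method": "send_rows", "body": {
  "steps": [
    [[0,-0.13,0.07],[0,0,0],8.76],
    [[0,-0.13,0.07],[0,0,0],8.76],
    [[0,-0.13,0.07],[0,0,0],8.76],
    [[0,-0.13,0.07],[0,0,0],8.76],
    [[0,-0.13,0.07],[0,0,0],8.76],
    [[0,-0.13,0.07],[0,0,0],8.76],
    [[0,-0.13,0.07],[0,0,0],8.76],
    [[0,-0.13,0.07],[0,0,0],8.76],
    [[0,-0.13,0.07],[0,0,0],8.76],
    [[0,-0.13,0.07],[0,0,0],8.76],
    [[0,-0.13,0.07],[0,0,0],8.76],
    [[0,-0.13,0.07],[0,0,0],8.76],
    [[0,-0.13,0.07],[0,0,0],8.76],
    [[0,0,0],[0,0,0],8.76]
  ]
}}

```text
clock: 19.45
ee_pos: [0.5437, 0.0651, 0.0794]
eef_rot: [[-1.0, 0.002, 0.001], [0.002, 0.532, 0.847], [0.001, 0.847, -0.532]]
contact_force: [0.4, -0.1, 0.6]
finger_gap: 0.0878
```

```bash
python3 fast.py; python3 look.py 17 .0
```

```text
19.45 [0.5437 0.0651 0.0794] 32.1 F [0.0196 0.056 ] thF -0.071 r 0.142 [ 0.36 -0.14  0.62]
19.45 [0.5437 0.0651 0.0794] [ 0.36 -0.14  0.62] 0.08777306906313367
phi 32.13662922339884
to T2 [-0.1  14.41  9.21]
```

View pics/L17.png

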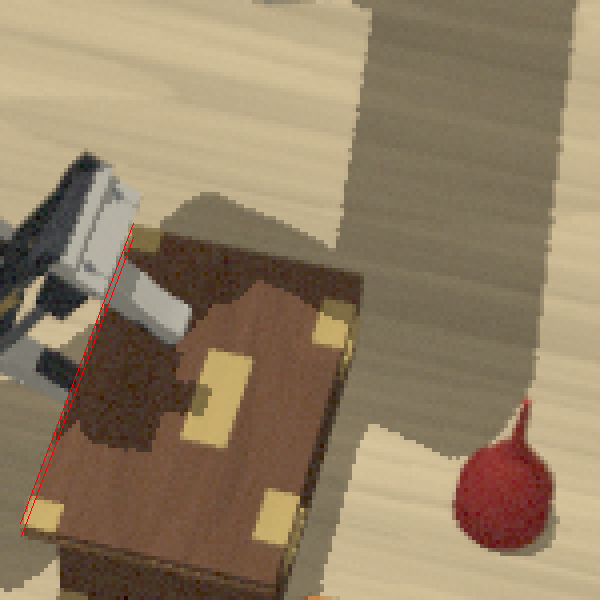

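{"method": "send_rows", "body": {
  "steps": [
    [[0,-0.1,0],[0,0,0],8.76],
    [[0,-0.1,0],[0,0,0],8.76],
    [[0,0,-0.4],[0,0,0],8.76],
    [[0,0,-0.8],[0,0,0],8.76],
    [[0,0,-1.2],[0,0,0],8.76],
    [[0,0,-1.6],[0,0,0],8.76],
    [[0,0,-2],[0,0,0],8.76],
    [[0,0,-2],[0,0,0],8.76],
    [[0,0,-2],[0,0,0],8.76],
    [[0,0,-2],[0,0,0],8.76],
    [[0,0,-1.6],[0,0,0],8.76],
    [[0,0,-1],[0,0,0],8.76],
    [[0,0,0],[0,0,0],8.76],
    [[0,0,0],[0,0,0],8.76],
    [[0,0,0],[0,0,0],8.76],
    [[0,0,0],[0,0,0],8.76]
  ]
}}

```text
clock: 20.83
ee_pos: [0.5434, -0.0593, 0.1552]
eef_rot: [[-1.0, 0.002, 0.001], [0.002, 0.532, 0.847], [0.001, 0.847, -0.532]]
contact_force: [0.3, -0.0, 0.5]
finger_gap: 0.0877
```

```bash
python3 fast.py; python3 look.py 18 .0
python3 - <<'E'
import cv2,numpy as np
a=cv2.imread('pics/scene0.png').astype(int);b=cv2.imread('pics/scene18.png').astype(int)
cv2.imwrite('pics/cmp.png',np.vstack([cv2.resize(x[170:300,180:420].astype(np.uint8),None,fx=2.2,fy=2.2) for x in(a,b)]))
E
```

```text
20.8333 [ 0.5434 -0.0593  0.1552] 32.2 F [-0.1048  0.1318] thF 0.243 r 0.274 [ 0.28 -0.04  0.51]
20.8333 [ 0.5434 -0.0593  0.1552] [ 0.28 -0.04  0.51] 0.0877417242677461
phi 32.158012612910056
to T2 [-0.11 14.62 23.77]
```

View pics/cmp.png

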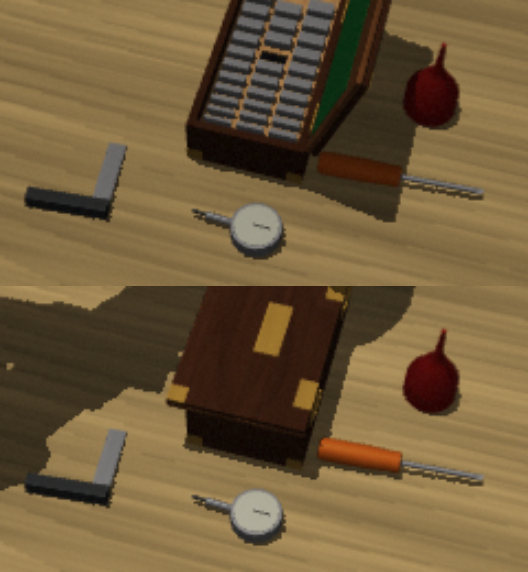

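View pics/L18.png

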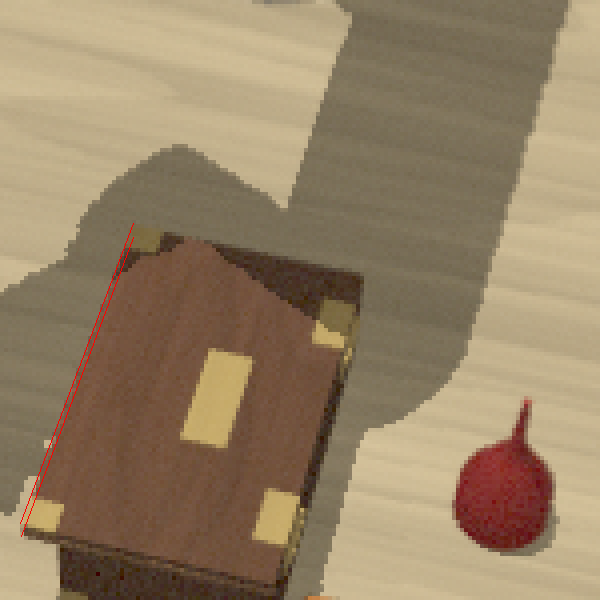

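Lid shut (its edge sits on the predicted 0-rad lines), the four things are unmoved, and the arm is clear and force-free.

```bash
python3 -c "
from plant import finish_job;print(finish_job())"
```

```text
the job is handed in; nothing more can be done
None
```

The lid is fully shut and the job is handed in. One contact on the first try may have broken a force limit, and the hand-in gave no verdict.

**What I did:** I straddled the lid with the open gripper and pushed it past balance with the rear finger. I then backed off and let it fall freely from about 1.4 rad. The front finger caught it from underneath at about 1.09 rad and held it for over 0.7 s. I lowered it at roughly 0.1–0.25 rad/s until it was shut, then withdrew. The lid angles are estimates from the camera and arm position. They are not direct readings.

**Last checks:**
- **Lid:** in the last picture its edge sits on the line predicted for 0 rad.
- **Objects beside the case:** the oil can, screwdriver, square and dial gauge look unmoved compared with the first picture.
- **Arm:** it was about 0.1 m clear of the case, with only sensor noise (about 0.5 N) on the force reading.
- **Time:** it took about 21 s of the 53 s allowed.

**What disagreed or went wrong:**
- **Fingertip position:** in the pictures the open fingertips end about 26 mm short of the reported tool point.
- **First push:** because of that, a fingertip rode up onto the lid's top edge and pressed with about 50 N. From the picture it was a finger, not the gripper's body, so the 40 N limit should not apply, but I could not confirm that. I backed off, let the lid fall back to its stop, and pushed again deeper without trouble.

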